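Fit a belt roller and push its axle clip home

TASK

Put the white roller on the upright axle of the sprung take-up, standing on its block. Then take the axle clip by its tab and push it sideways from the open front end into the groove above the roller until it is fully home, tab towards the open end, without driving the sprung block back to its stop, pressing hard on the parts or disturbing the other things on the table; leave it all released.

Things in the scene. Friction and masses are not known exactly. Their poses are not given: they have to be found in the camera images.
- bracket: Fixed aluminium base of the take-up, 155 x 100 x 8 mm, a low rail (top 28 mm above the table) along each side, an end wall 52 mm high at its +x end. x runs along the rails from the open front end (60 mm before the origin) to the end wall (95 mm behind it); z up. Origin on the table under the axle's resting place. Position and yaw vary.
- takeup (a joint): How far (m) the sprung block with the axle is pushed towards the end wall: 0 at rest, stop at 0.032. It gives way from about 1 N and yields 5 to 15 mm, carrying the axle along, before the clip goes in; it springs back to 0 by itself, slowly (damped). 0.027 (about 20 N) and beyond is too hard.
- block_top (a point): Point on the axle's line on the top face of the sliding block (60 x 66 mm, dark steel), where the roller stands; 30 mm above the table. Moves with the block; axes as the bracket.
- groove (a point): Point on the axle's line level with the upper face of the fitted roller, 60 mm above the table; moves with the block, axes as the bracket. Steel axle 24 mm in diameter, flat chamfered head ending 78 mm above the table. The groove has a 16 mm core and runs from 1.5 mm below to 8.5 mm above this point. When the clip is home its origin lies here.
- roller: White plastic roller, a plain tube standing on end: 52 mm outside, 28 mm bore, 30 mm high, 120 g. Origin at the centre of its underside. Loose.
- clip: Loose open steel clip lying flat, 4 mm thick, 38 mm wide, 55 g, two prongs along its +x, upright tab at the rear. Origin: underside, centre of the seat between the prongs; prong ends 9 mm ahead, rear edge 46 mm behind. Sprung tips 11.6 mm apart must pass the 16 mm core: the push rises to 6 to 12 N, drops as they pass the middle, rises again with the plate on the core: home.
- clip_tab (a point): Point in the white tab of the clip where to grip it. The tab is 12 x 12 mm, upright, 40 mm behind the clip's origin, its top 36 mm above the clip's underside; this point is 22 mm above the underside.
- tray: Shallow fixed aluminium tray in which the clip lies: 150 x 110 mm, rim 12 mm high, inner floor 4 mm above the table; origin under its centre.
- washer: Bystander: flat steel washer, 30 mm across, 4 mm thick, in the tray beside the clip; origin at the centre of its underside. Leave alone.
- scraper: Bystander: flat scraper, 160 mm long, 14 mm high, red handle; origin at the centre of its underside. Leave alone.
- spanner: Bystander: steel spanner, 180 mm long; origin at the centre of its underside. Leave alone.
- pulley: Bystander: grey solid spool-shaped pulley with two flanges, 60 mm across, 30 mm high, no hole; origin at the centre of its underside. Leave alone.
- grease: Bystander: clear jar with a white cap, 60 mm across, 75 mm high; origin at the centre of its underside. Leave alone.
- dish: Bystander: steel bowl, 90 mm across, 35 mm high; origin at the centre of its underside. Leave alone.
Not all that is in view belongs to the job. What is shaped like the clip but blue is not meant. What is shaped like the roller but pink is not meant.

How it is judged:
On the way:
1. the roller stands on the block, on the axle, let go (horizontal distance between roller and groove below 0.004 m and z of roller in the frame of block_top between -0.002 and 0.002 m and angle between roller's own z axis and vertical below 0.05 rad and contact force between the fingers and roller below 0.1 N), for 0.2 s.
At the end, for the whole second after the job is handed in: Roller on the block round the axle (within 4 mm, upright within 0.05 rad). Clip home: origin within 3 mm of the groove point along and across, -2 to +6 mm in height, level within 0.12 rad, tab to the open front within 0.35 rad. Block sprung back (below 3 mm), roller and clip at rest (horizontal distance between roller and groove below 0.004 m and z of roller in the frame of block_top between -0.002 and 0.002 m and angle between roller's own z axis and vertical below 0.05 rad and x of clip in the frame of groove between -0.003 and 0.003 m and y of clip in the frame of groove between -0.003 and 0.003 m and z of clip in the frame of groove between -0.002 and 0.006 m and angle between clip's own z axis and vertical below 0.12 rad and angle between the x axis of clip and the x axis of bracket, either way round below 0.35 rad and x of clip_tab in the frame of groove below -0.03 m and linear speed of each of clip, roller below 0.02 m/s and value of joint takeup below 0.003 m); the robot touches nothing.
It fails at once if the sprung block is driven back to its stop (beyond 27 mm) (value of joint takeup above 0.027 m).
It fails at once if the clip is pressed on the roller with more than 30 N (contact force between clip and roller above 30 N).
It fails at once if the robot itself presses on the take-up unit with more than 25 N (contact force between the arm and bracket above 25 N).
It fails at once if a bystander is moved more than 30 mm (distance of any of washer, scraper, spanner, pulley, grease, dish from where it was at the start of the episode above 0.03 m).
It also fails if it takes over 64 s, if anything falls off the work surface, if the arm or the gripper's body presses on something with over 40 N, if the wrist force passes 120 N, or if a joint passes its speed limit or range.

ROBOT

A 7-joint arm with a two-finger parallel gripper is mounted at the origin on the work surface. World frame = base frame: x ahead of the robot, y to its left, z up, the work surface at z = 0. Lengths are in m, angles in rad, forces in N, time in s.
With the tool pointing down it reaches from about 0.35 to 0.9 m from the base axis. Payload 8.1 kg.
Tool frame: the origin (TCP) lies midway between the tips of the shut fingers; the grasp point (between the pads) lies 19 mm behind it (arm.pinch_z is the distance from the TCP to the grasp point, in m); x points along the fingers, y is the direction in which the jaws open and shut, and the axes are right-handed (so a half turn about x gives the same grasp; the last joint's range is limited). The gripper opens to 92 mm and grips with 3 to 60 N. Pads are 19 mm wide; open, the fingers measure 130 mm over their backs; the gripper's body (75 mm by 190 mm) begins 47 mm behind the grasp point.
Start: joints at [-1.447, 0.434, 0.025, 1.573, -0.012, 1.134, -0.075], TCP at [0.141, 0.609, 0.227] pointing down, gripper open.
Joint ranges: [-2.62, 2.62], [-0.44, 2.09], [-1.27, 1.32], [0.08, 2.57], [-1.32, 4.46], [0.12, 2], [-2.74, 2.74]. Speed limits (rad/s): [2.22, 2.22, 3.01, 3.01, 3.14, 3.14, 3.14].

INTERFACE

Orientations are given as a rotation vector (axis times angle).
In Python, from rig import arm, effector, planner, capture, camera_params, workorder, telemetry gives the robot as it stands. The module is installed in compiled form; this text tells all that it offers. Calls block until the motion is done:
- arm.move_ptp(position, orientation): joint-space move of the TCP to a pose.
- arm.servo_line(position, rot=None, speed=0.15, guard=None): straight line of the TCP; rot=None keeps the orientation; speed is the mean speed in m/s. With guard (N) it stops when the force on the tool has changed by that much, and returns True; else False.
- arm.goto_joints(angles): joint-space move.
- effector.set_gripper(opening, squeeze=None): finger opening in m; squeeze is the grip in N (None keeps the last); returns when the fingers have stopped.
- arm.hold(seconds).
- planner.solve_ik(position, orientation): joint angles nearest the present ones, or None.
- capture(name): name is "scene" or "top" or "wrist"; returns the picture (480x640x3 uint8, red, green, blue); there is no depth.
- camera_params(name): a dict with "mtx" (3x3 intrinsics, pixels), "R" (3x3) and "t" (3): a world point X has camera coordinates R X + t. Camera axes: x right, y down, z forward; pixel columns grow to the right and rows downward; lengths in m; the calibration is good to about 2 mm. A picture is of the moment at which its call begins: read the wrist's pose just before it. camera_params takes no time and is no camera call; for the wrist camera it gives the pose at the moment of the call.
A pose or a line that the arm cannot do raises arm.PlanningError and nothing moves.
- workorder.job_done(): hands the job in, once; it reports no verdict.
Readings, each from a call of its own:
- telemetry.get_t(): time.
- telemetry.get_q(): joint angles.
- telemetry.get_qd(): joint speeds.
- telemetry.get_effort(): joint torques, N m.
- telemetry.get_tool_pos(): TCP position.
- telemetry.get_tool_rot(): TCP orientation.
- telemetry.get_ft_force(): force on the tool from outside, world axes, zero at the start.
- telemetry.get_moment(): the same for the moment, N m.
- telemetry.get_gripper_width(): finger opening in m.
Only numpy, scipy, OpenCV 4.12 (cv2) and the standard library are available. Lean on these libraries where they do the work, as an engineer would, in place of code of your own. Each camera call takes 0.05 s, during which the arm holds its last target.

## Working session

There is one attempt and no reset: what is moved stays moved. The work goes in short steps, each a Python script; the robot and the scene stay as the last script left them, time stands still between calls to the robot, and variables do not carry over. Pictures are saved under pics/ and viewed, and the job is handed in when it is done.

```bash
mkdir -p pics; ls; python3 - <<'E'
from rig import arm, effector, planner, capture, camera_params, workorder, telemetry
import cv2,numpy as np
for n in ["scene","top","wrist"]:
    p=camera_params(n); im=capture(n); cv2.imwrite(f"pics/{n}0.png",im[:,:,::-1])
    print(n,np.round(p["mtx"],1).tolist(),np.round(p["R"],3).tolist(),np.round(p["t"],3).tolist(), np.round(-p["R"].T@p["t"],3))
print(telemetry.get_t(),telemetry.get_tool_pos(),telemetry.get_tool_rot(),telemetry.get_ft_force(),telemetry.get_gripper_width(),arm.pinch_z)
E
```

```text
pics
scene [[458.9, 0.0, 312.2], [0.0, 458.9, 233.1], [0.0, 0.0, 1.0]] [[-0.548, 0.837, 0.002], [0.691, 0.454, -0.563], [-0.472, -0.307, -0.827]] [0.379, -0.301, 1.33] [1.043 0.228 0.929]
top [[525.0, 0.0, 315.0], [0.0, 525.0, 236.8], [0.0, 0.0, 1.0]] [[-0.026, -1.0, -0.0], [-0.996, 0.026, -0.081], [0.081, -0.002, -0.997]] [-0.06, 0.581, 1.037] [ 0.494 -0.074  1.08 ]
wrist [[330.8, 0.0, 313.4], [0.0, 330.8, 239.3], [0.0, 0.0, 1.0]] [[0.224, 0.975, -0.001], [0.936, -0.215, 0.279], [0.272, -0.063, -0.96]] [-0.624, -0.035, 0.391] [0.066 0.625 0.384]
0.15 [0.1405016  0.60862191 0.22612393] [ 0.17716453  1.56344689 -0.17902292] [-0.52879546  0.61048618 -0.20510794] 0.09201877423893907 0.0188
```

View pics/scene0.png

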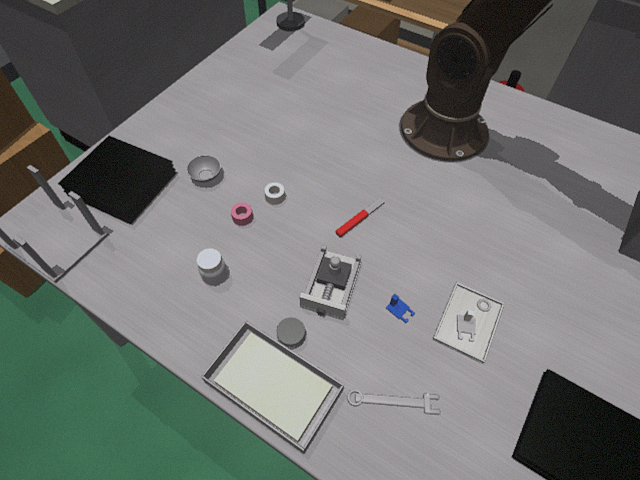

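View pics/top0.png

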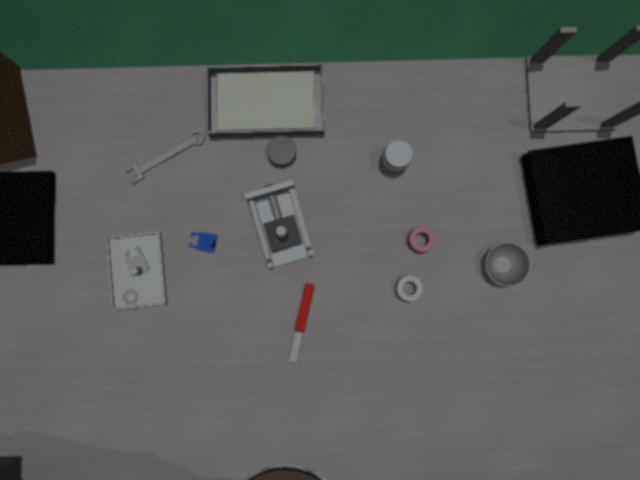

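View pics/wrist0.png

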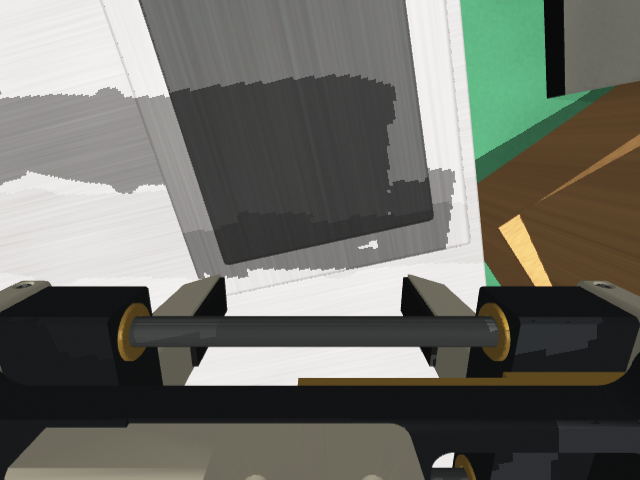

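The scene and top pictures show the same layout:

| Item | Scene px | Top px |
|---|---|---|
| White roller | (274,193) | (409,289) |
| Take-up | (332,283) | (281,228), open front towards the robot |
| Clip in tray | (466,325) | (138,262) |
| Blue and pink decoys | | (203,242), (421,240) |

Next I'll measure these in the top view.

```bash
cat > h.py <<'E'
from rig import arm, effector, planner, capture, camera_params, workorder, telemetry
import cv2,numpy as np
from scipy.spatial.transform import Rotation as Ro
def ray(p,u,v,z):
    K,R,t=p["mtx"],p["R"],p["t"]
    c=-R.T@t; d=R.T@np.linalg.inv(K)@np.array([u,v,1.0])
    return c+d*(z-c[2])/d[2]
def proj(p,X):
    c=p["R"]@np.asarray(X,float)+p["t"]; q=p["mtx"]@c; return q[:2]/q[2]
def rotdown(yaw):
    # tool x points down, tool y (jaw direction) horizontal at yaw
    x=np.array([0,0,-1.]); y=np.array([np.cos(yaw),np.sin(yaw),0]); z=np.cross(x,y)
    return Ro.from_matrix(np.stack([x,y,z],1)).as_rotvec()
def save(n,im): cv2.imwrite(f"pics/{n}.png",im[:,:,::-1])
E
python3 - <<'E'
from h import *
p=camera_params("top"); im=cv2.imread("pics/top0.png")
for n,u,v,z in [("roller",409,289,.03),("axle",281,232,.078),("tab",138,271,.04),("clipbody",135,258,.006),("traymid",137,271,.012),("pink",421,240,.03),("grease",398,156,.07),("pulley",281,151,.03),("fl",268,267,.028),("fr",313,253,.028),("bl",247,192,.05),("br",292,182,.05)]:
    print(n,np.round(ray(p,u,v,z),3))
a=cv2.resize(im[170:320,100:235],None,fx=4,fy=4,interpolation=cv2.INTER_CUBIC); b=cv2.resize(im[170:280,225:340],None,fx=5,fy=5,interpolation=cv2.INTER_CUBIC)
cv2.imwrite("pics/za.png",a); cv2.imwrite("pics/zb.png",b)
R=Ro.from_rotvec(telemetry.get_tool_rot()).as_matrix(); print(np.round(R,3))
pw=camera_params("wrist"); c=-pw["R"].T@pw["t"]; T=telemetry.get_tool_pos()
print("cam in tool",R.T@(c-T), "cam axes in tool\n",np.round(R.T@pw["R"].T,3))
E
```

```text
roller [ 0.47 -0.26  0.03]
axle [ 0.586 -0.01   0.078]
tab [0.519 0.276 0.04 ]
clipbody [0.547 0.294 0.006]
traymid [0.52  0.288 0.012]
pink [ 0.567 -0.288  0.03 ]
grease [ 0.73  -0.242  0.07 ]
pulley [ 0.756 -0.011  0.03 ]
fl [0.521 0.02  0.028]
fr [ 0.547 -0.07   0.028]
bl [0.67  0.057 0.05 ]
br [ 0.688 -0.033  0.05 ]
[[-0.     0.225  0.974]
 [-0.001  0.974 -0.225]
 [-1.    -0.001  0.   ]]
cam in tool [-0.1584345  -0.0004355  -0.07593277] cam axes in tool
 [[-0.001 -0.279  0.96 ]
 [ 1.     0.001  0.001]
 [-0.001  0.96   0.279]]
```

View pics/za.png

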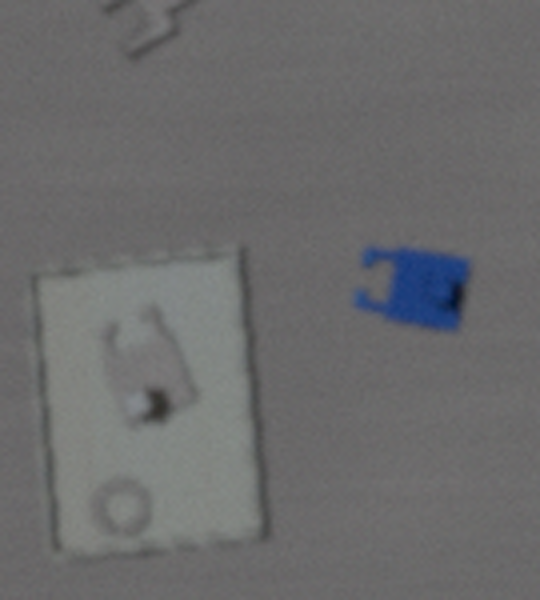

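View pics/zb.png

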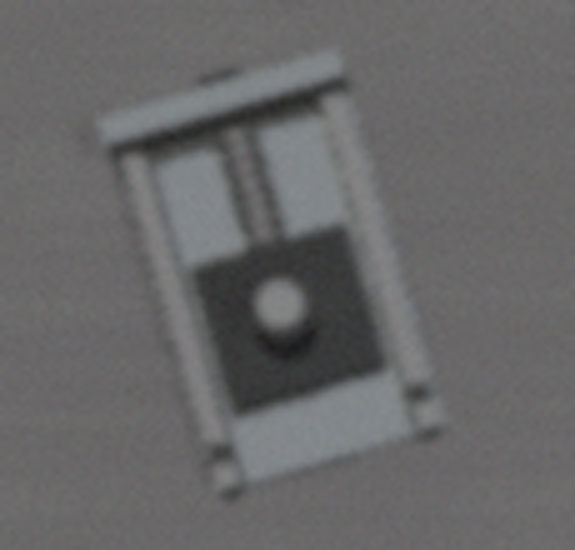

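Top view zoom: the axle head is at about (281,231). The bracket yaw is about +15°, with its front towards the robot. The clip tab is at about (136,271) with the prongs pointing away from the robot. Next I'll take closer wrist views of the clip, take-up and roller.

```bash
cat > v.py <<'E'
from h import *
import pickle
out={}
for n,pos,yaw in [("clip",(0.45,0.27,0.19),np.radians(100)),("brk",(0.51,-0.03,0.19),np.radians(105)),("rol",(0.405,-0.245,0.19),np.radians(74))]:
    arm.move_ptp(pos,rotdown(yaw)); arm.hold(0.2)
    p=camera_params("wrist"); im=capture("wrist"); save("w_"+n,im); out[n]=p
    print(n,telemetry.get_t(),np.round(telemetry.get_tool_pos(),4),np.round(telemetry.get_q(),2))
pickle.dump(out,open("cams.pkl","wb"))
E
python3 v.py
```

```text
clip 2.0833 [0.4497 0.2706 0.19  ] [-0.75  0.31  0.14  1.87 -0.05  0.96  1.16]
brk 3.5 [ 0.5101 -0.0288  0.1899] [-0.26  0.29  0.26  1.91 -0.09  0.95  1.88]
rol 4.7 [ 0.4058 -0.2439  0.1899] [ 0.03  0.23  0.49  2.01 -0.14  0.93  1.88]
```

View pics/w_clip.png

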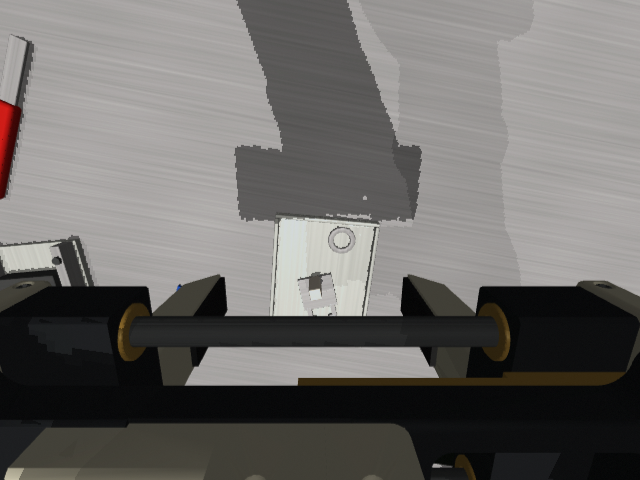

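View pics/w_brk.png

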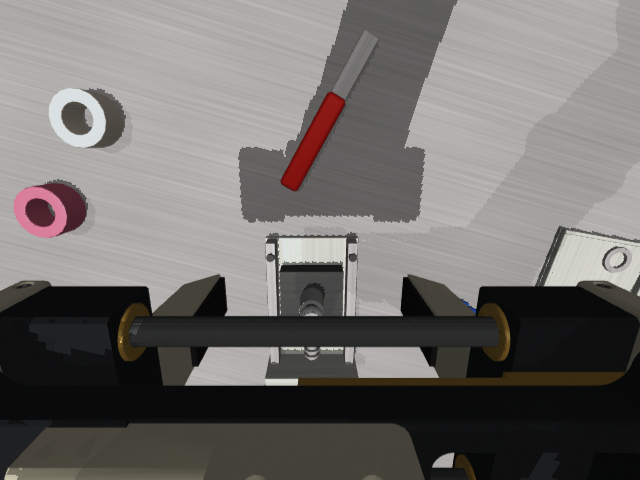

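View pics/w_rol.png

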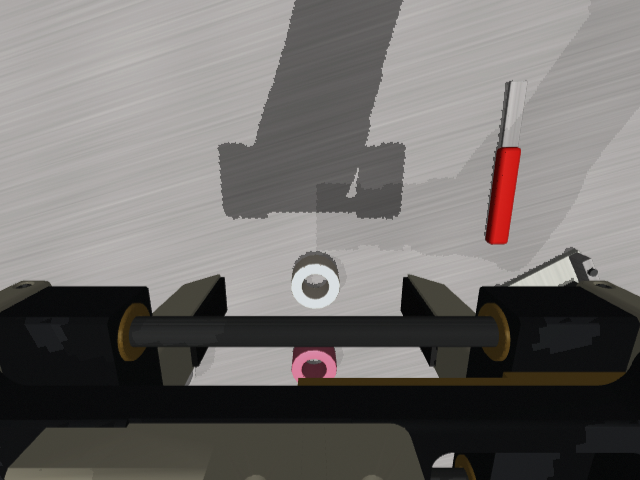

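The image's bottom points outward, so the targets sit too low in the picture. The white roller ring is clear at (316,286) in w_rol. The axle in w_brk is at (312,310), half hidden by the gripper bar. I'll measure the roller here and retake the take-up and clip with the TCP further out.

```bash
cat > v2.py <<'E'
from h import *
import pickle
out=pickle.load(open("cams.pkl","rb"))
for n,pos,yaw in [("clip2",(0.6,0.29,0.19),np.radians(100)),("brk2",(0.65,0.006,0.19),np.radians(105))]:
    arm.move_ptp(pos,rotdown(yaw)); arm.hold(0.2)
    p=camera_params("wrist"); im=capture("wrist"); save("w_"+n,im); out[n]=p
    print(n,telemetry.get_t(),np.round(telemetry.get_tool_pos(),4),np.round(telemetry.get_q(),2))
pickle.dump(out,open("cams.pkl","wb"))
im=cv2.imread("pics/w_rol.png").astype(int); 
m=((im.min(2)>205)&(im[:,:,0]>=im[:,:,2]))  
m[:, :270]=0; m[:,360:]=0; m[:250]=0; m[315:]=0
m=m.astype(np.uint8); cs,_=cv2.findContours(m,cv2.RETR_EXTERNAL,cv2.CHAIN_APPROX_NONE)
c=max(cs,key=cv2.contourArea); print(cv2.boundingRect(c),cv2.fitEllipse(c))
P=out["rol"]; x,y,w,h=cv2.boundingRect(c)
e=cv2.fitEllipse(c)[0]
print("roller",ray(P,*e,0.03), "diam x",ray(P,x+w,e[1],.03)-ray(P,x,e[1],.03))
t=camera_params("top"); it=cv2.imread("pics/top0.png")
g=it[270:310,390:430].max(2); cv2.imwrite("pics/zr.png",cv2.resize(g,None,fx=10,fy=10))
E
python3 v2.py
```

```text
clip2 7.0 [0.6003 0.2892 0.1902] [-0.72  0.54  0.3   1.53 -0.17  1.1   1.36]
brk2 8.3583 [0.65   0.0076 0.1899] [-0.3   0.51  0.31  1.57 -0.17  1.08  1.89]
(292, 265, 47, 43) ((314.9623718261719, 286.04296875), (42.64034652709961, 46.816226959228516), 91.73782348632812)
roller [ 0.47122338 -0.26049547  0.03      ] diam x [ 1.33499872e-02  4.72612726e-02 -5.55111512e-17]
```

View pics/w_clip2.png

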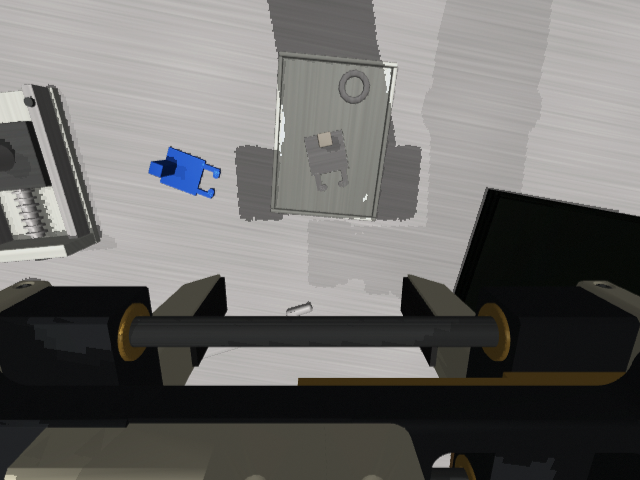

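View pics/w_brk2.png

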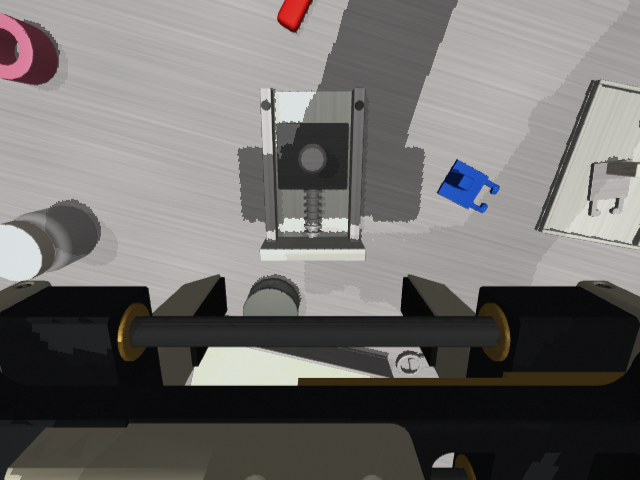

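Both targets are now in clear view. The axle head is at about (312,158) in w_brk2, with rails at columns 267 and 359. The clip tab top is at about (325,140) in w_clip2, with prong tips near (322,187) and (344,182). I'll zoom in for precise pixels.

```bash
python3 - <<'E'
import cv2
a=cv2.imread("pics/w_clip2.png")[115:200,285:370]; b=cv2.imread("pics/w_brk2.png")[80:270,245:385]
cv2.imwrite("pics/zc.png",cv2.resize(a,None,fx=7,fy=7,interpolation=cv2.INTER_NEAREST))
cv2.imwrite("pics/zd.png",cv2.resize(b,None,fx=3,fy=3,interpolation=cv2.INTER_NEAREST))
c=cv2.imread("pics/w_brk2.png")[130:190,280:345]
cv2.imwrite("pics/ze.png",cv2.convertScaleAbs(cv2.resize(c,None,fx=9,fy=9,interpolation=cv2.INTER_NEAREST),alpha=1.7))
E
```

```text
(no output)
```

View pics/zc.png

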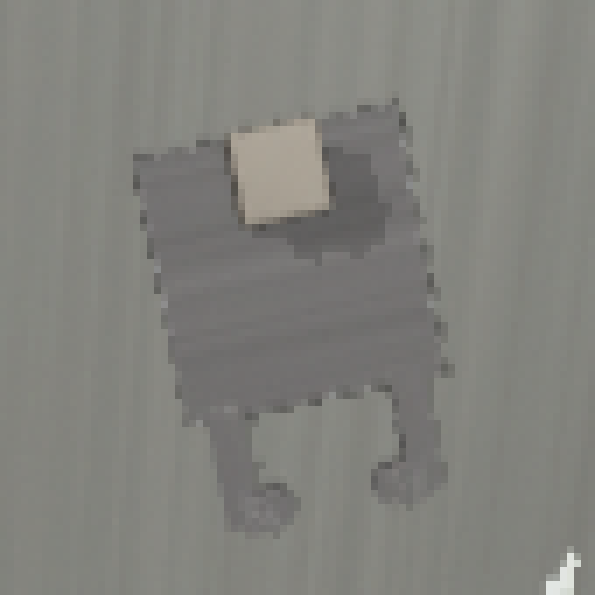

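View pics/zd.png

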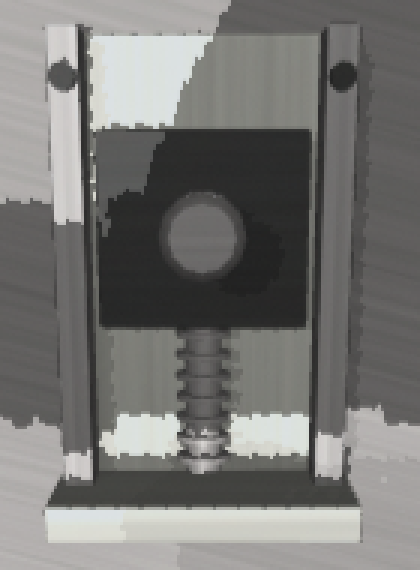

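View pics/ze.png

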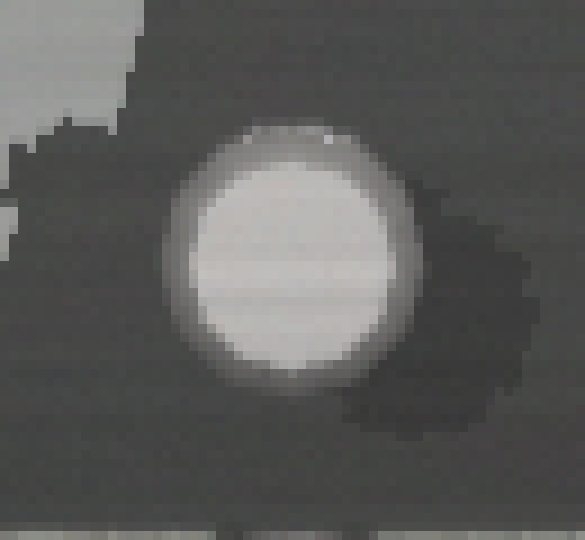

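```bash
cat > m.py <<'E'
from h import *
import pickle
o=pickle.load(open("cams.pkl","rb"))
P=o["brk2"]; f=lambda x,y,s,ox,oy:(x/s+ox-.5,y/s+oy-.5)
ax=ray(P,*f(293,267,9,280,130),.078); print("axle",ax)
h=[ray(P,*f(x,y,3,245,80),.028) for x,y in[(62,75),(343,75)]]; d=h[0]-h[1]; print("holes",h,np.linalg.norm(d),"yaw x",np.degrees(np.arctan2(d[1],d[0]))+90 )
# image left is +? print
b=[ray(P,*f(x,y,3,245,80),.030) for x,y in[(97,129),(311,128),(308,328),(100,328)]]
print("block",np.round(b,4),[np.linalg.norm(b[i]-b[(i+1)%4]).round(4) for i in range(4)], "centre",np.mean(b,0))
for i,j in[(0,3),(1,2)]:
    d=b[j]-b[i]; print("blk yaw",np.degrees(np.arctan2(d[1],d[0])))
for q in [(48,25),(355,25)]: print("front corner",ray(P,*f(*q,3,245,80),.028))
L=[ray(P,*f(x,y,3,245,80),.028) for x,y in[(47.5,30),(63,478)]]; Rr=[ray(P,*f(x,y,3,245,80),.028) for x,y in[(360,30),(343,478)]]
for l in(L,Rr): d=l[1]-l[0]; print("rail yaw",np.degrees(np.arctan2(d[1],d[0])))
C=o["clip2"]
tc=[ray(C,*f(x,y,7,285,115),.040) for x,y in[(232,131),(317,118),(328,212),(244,224)]]
print("tab",np.mean(tc,0),[np.linalg.norm(tc[i]-tc[(i+1)%4]).round(4) for i in range(4)])
pc=[ray(C,*f(x,y,7,285,115),.008) for x,y in[(135,155),(402,100),(443,372),(188,420)]]
print("plate",np.round(pc,4),[np.linalg.norm(pc[i]-pc[(i+1)%4]).round(4) for i in range(4)])
d=(pc[2]+pc[3]-pc[0]-pc[1]); r=pc[0]-pc[1]; print("clip yaw",np.degrees(np.arctan2(d[1],d[0])),np.degrees(np.arctan2(r[1],r[0]))+90,"rear mid",(pc[0]+pc[1])/2)
# cross-check with top
t=camera_params("top")
print("top axle",ray(t,281.2-.0,231.2,.078),"proj",proj(t,ax),"tab proj",proj(t,np.mean(tc,0)))
E
python3 m.py
```

```text
axle [ 0.58868141 -0.00948435  0.078     ]
holes [array([ 0.55571855, -0.0623065 ,  0.028     ]), array([0.53354667, 0.01917561, 0.028     ])] 0.0844448114596917 yaw x 15.222051967173144
block [[ 0.5679 -0.0484  0.03  ]
 [ 0.5506  0.0141  0.03  ]
 [ 0.6087  0.0307  0.03  ]
 [ 0.6262 -0.0335  0.03  ]] [np.float64(0.0648), np.float64(0.0604), np.float64(0.0665), np.float64(0.0601)] centre [ 0.58835729 -0.00925099  0.03      ]
blk yaw 14.354288227571763
blk yaw 15.98167336753233
front corner [ 0.54333897 -0.06939078  0.028     ]
front corner [0.51942238 0.01847675 0.028     ]
rail yaw 14.795286735819223
rail yaw 15.319631441260597
tab [0.52026436 0.28510667 0.04      ] [np.float64(0.0109), np.float64(0.0116), np.float64(0.0109), np.float64(0.0115)]
plate [[0.5211 0.2656 0.008 ]
 [0.5074 0.3011 0.008 ]
 [0.5429 0.3142 0.008 ]
 [0.5559 0.2792 0.008 ]] [np.float64(0.0381), np.float64(0.0378), np.float64(0.0374), np.float64(0.0374)]
clip yaw 20.839733517975787 21.087137599684084 rear mid [0.51423501 0.2833341  0.008     ]
top axle [ 0.58749032 -0.01077957  0.078     ] proj [280.51141063 230.59906731] tab proj [133.56957995 270.70634531]
```

Measurements agree with the given sizes. The block measures 60.2 × 65.6 mm, the tab sits 6 mm from the rear edge, and the plate is 38 mm wide. The results are:

| Item | Position | Yaw |
|---|---|---|
| Axle | (0.5885, -0.0095) | 15.15° |
| Clip tab | (0.5203, 0.2852) | 21° |

Next I'll refine the roller and grasp it.

```bash
python3 - <<'E'
from h import *
import pickle
o=pickle.load(open("cams.pkl","rb"))
for n,img,box in[("rol","pics/w_rol.png",(255,315,285,345)),("brk","pics/w_brk.png",(80,155,40,115))]:
    im=cv2.imread(img)[box[0]:box[1],box[2]:box[3]]
    cv2.imwrite(f"pics/zf_{n}.png",cv2.resize(im,None,fx=8,fy=8,interpolation=cv2.INTER_NEAREST))
E
```

```text
(no output)
```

View pics/zf_rol.png

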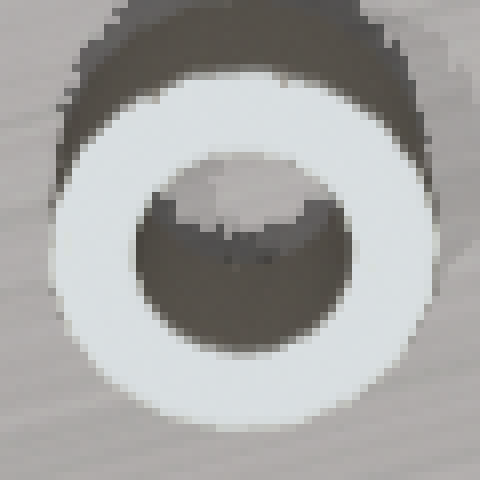

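View pics/zf_brk.png

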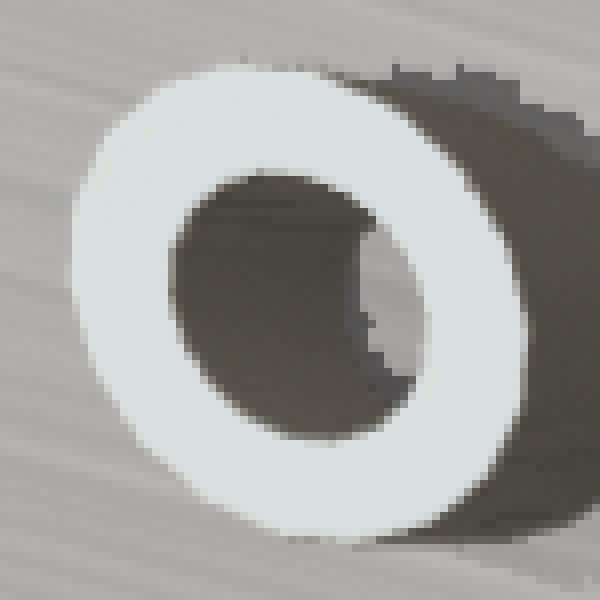

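```bash
python3 - <<'E'
from h import *
import pickle
o=pickle.load(open("cams.pkl","rb"))
print(ray(o["rol"],315,285.9,.03),ray(o["brk"],76.9,117.4,.03))
x,y=0.4712,-0.2605; R=rotdown(np.radians(74))
effector.set_gripper(0.075,15)
arm.move_ptp((x,y,0.12),R)
g=arm.servo_line((x,y,0.005),speed=0.1,guard=15); print("guard",g,telemetry.get_tool_pos())
effector.set_gripper(0.04,15); print("w",telemetry.get_gripper_width())
arm.servo_line((x,y,0.15),speed=0.15)
print(telemetry.get_t(),telemetry.get_gripper_width(),telemetry.get_tool_pos(),telemetry.get_ft_force())
save("w_g1",capture("wrist")); save("s_g1",capture("scene"))
E
```

```text
[ 0.47107791 -0.26041382  0.03      ] [ 0.47114542 -0.26049468  0.03      ]
guard False [ 0.47159592 -0.2607222   0.00553103]
w 0.052554397612778
13.0417 0.052212688545643426 [ 0.47063291 -0.26013919  0.14917768] [ 0.77347326  0.84327096 -1.91907561]
```

View pics/w_g1.png

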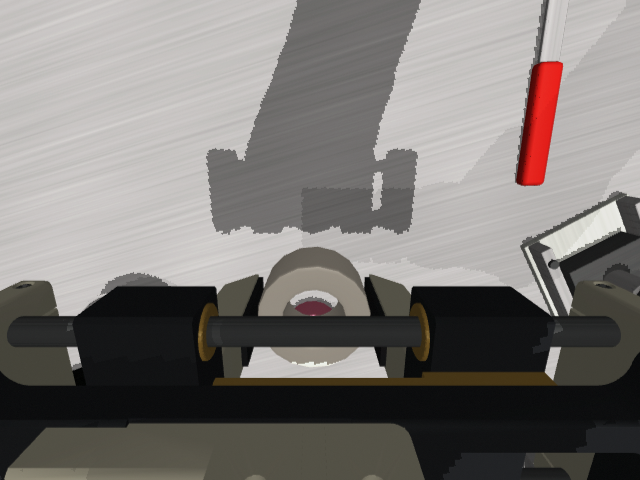

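The roller is held upright: width 52.2 mm, ring at (314,305) between the pads. Now I'll place it on the axle.

```bash
python3 - <<'E'
from h import *
x,y=0.5885,-0.0095; R=rotdown(np.radians(105.15))
arm.move_ptp((x,y,0.15),R)
arm.servo_line((x,y,0.092),speed=0.15); arm.hold(0.2)
print(telemetry.get_tool_pos())
f0=telemetry.get_ft_force()
g=arm.servo_line((x,y,0.039),speed=0.04,guard=8); print("guard",g,telemetry.get_tool_pos(),telemetry.get_ft_force()-f0)
if not g:
    g=arm.servo_line((x,y,0.0345),speed=0.02,guard=5); print("guard2",g,telemetry.get_tool_pos(),telemetry.get_ft_force()-f0)
print(telemetry.get_t(),telemetry.get_gripper_width())
save("s_p1",capture("scene")[230:330,280:400]); save("w_p1",capture("wrist"))
E
```

```text
[ 0.58928696 -0.00973713  0.09315274]
guard False [ 0.58869604 -0.00947437  0.03928174] [ 1.27684371 -1.44921033  0.21533024]
guard2 True [ 0.58899027 -0.00947415  0.03509755] [ 0.11807801 -0.8532357   7.97147487]
16.7 0.05171763505171445
```

View pics/w_p1.png

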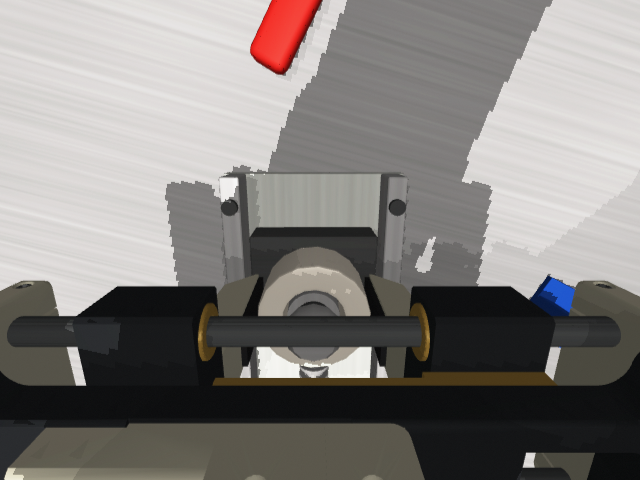

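The roller went over the axle with no side force, and touched down at TCP z = 0.0351 (0.0355 expected). I'll release, lift and check.

```bash
python3 - <<'E'
from h import *
import pickle
effector.set_gripper(0.066,15); arm.hold(0.1)
T=telemetry.get_tool_pos(); arm.servo_line((T[0],T[1],0.13),speed=0.2)
R=rotdown(np.radians(105.15))
arm.move_ptp((0.65,0.006,0.19),R); arm.hold(0.2)
p=camera_params("wrist"); im=capture("wrist"); save("w_c1",im[80:260,230:400]); 
pickle.dump(p,open("c1.pkl","wb"))
cv2.imwrite("pics/w_c1.png",cv2.resize(im[80:260,230:400,::-1],None,fx=3,fy=3,interpolation=cv2.INTER_NEAREST))
print(telemetry.get_t())
E
```

```text
18.7
```

View pics/w_c1.png

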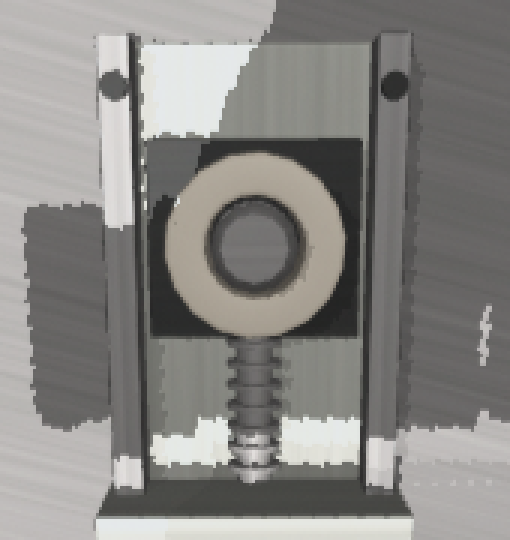

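The roller stands concentric round the axle: roller centre at zoomed (255,244), head at (255,243). Next I'll grasp the clip by its tab, jaws across it, with the fingertips clear of the plate.

```bash
python3 - <<'E'
from h import *
import pickle
p=pickle.load(open("c1.pkl","rb"))
print("roller",ray(p,314.7,161,.06),"axle",ray(p,314.5,160.5,.078))
x,y=0.5202,0.2852; R=rotdown(np.radians(111))
arm.move_ptp((x,y,0.10),R)
effector.set_gripper(0.034,50)
arm.servo_line((x,y,0.05),speed=0.12); arm.hold(0.15); print(telemetry.get_tool_pos())
g=arm.servo_line((x,y,0.0115),speed=0.06,guard=6); arm.hold(0.15); print("guard",g,telemetry.get_tool_pos())
effector.set_gripper(0.004,50); arm.hold(0.1); T=telemetry.get_tool_pos(); print("w",telemetry.get_gripper_width(),T)
np.save("grasp.npy",T)
arm.servo_line((T[0],T[1],0.15),speed=0.15); arm.hold(.1)
print(telemetry.get_t(),telemetry.get_gripper_width(),telemetry.get_tool_pos(),telemetry.get_ft_force())
save("w_g2",capture("wrist")); im=capture("scene")
cv2.imwrite("pics/s_g2.png",cv2.resize(im[200:400,360:560,::-1],None,fx=3,fy=3))
E
```

```text
roller [ 0.58826699 -0.009288    0.06      ] axle [ 0.5871384  -0.00985963  0.078     ]
[0.52084397 0.28550484 0.05090678]
guard False [0.52050177 0.2853881  0.01190212]
w 0.01162307842613947 [0.52025143 0.28522986 0.01161407]
24.0583 0.011455824634418453 [0.51965968 0.28489059 0.14889179] [-0.58446929  0.32885161 -0.95270875]
```

View pics/w_g2.png

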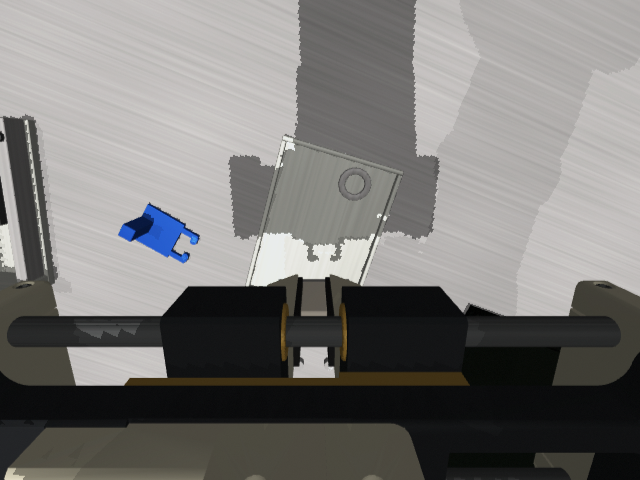

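View pics/s_g2.png

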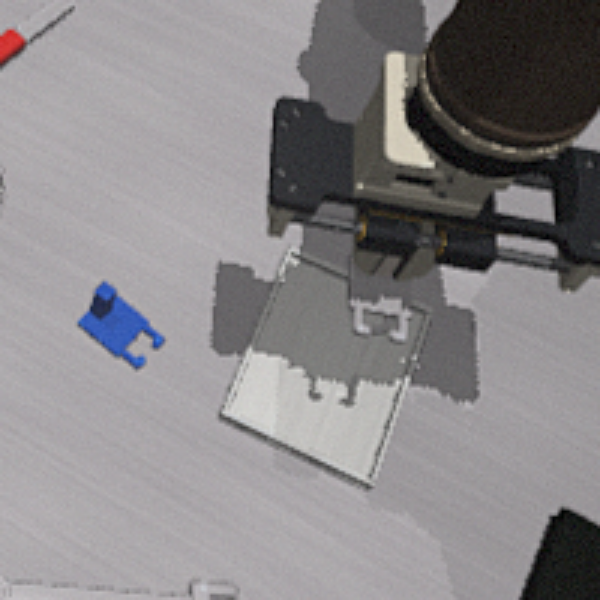

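The clip is held by the tab: width 11.5 mm, prongs visible ahead of the fingers in the scene crop. Now I'll move to the pre-insertion pose in front of the axle and check before pushing.

```bash
python3 - <<'E'
from h import *
yaw=np.radians(15.15); u=np.array([np.cos(yaw),np.sin(yaw),0]); G=np.array([0.5884,-0.0095,0]); R=rotdown(yaw+np.pi/2)
P=G-0.092*u
zt=0.0698
arm.move_ptp(P+[0,0,0.14],R)
arm.servo_line(P+[0,0,zt],speed=0.12); arm.hold(.4)
T=telemetry.get_tool_pos(); d=T-G
print(telemetry.get_t(),"along",d@u,"across",d@[-u[1],u[0],0],"z",T[2],"rot err",(Ro.from_rotvec(R).inv()*Ro.from_rotvec(telemetry.get_tool_rot())).as_rotvec(),telemetry.get_ft_force(),telemetry.get_gripper_width())
im=capture("scene"); cv2.imwrite("pics/s_i1.png",cv2.resize(im[190:340,270:420,::-1],None,fx=4,fy=4,interpolation=cv2.INTER_CUBIC))
save("w_i1",capture("wrist")); im=capture("top"); cv2.imwrite("pics/t_i1.png",cv2.resize(im[170:320,210:360,::-1],None,fx=4,fy=4,interpolation=cv2.INTER_CUBIC))
E
```

```text
26.5083 along -0.09178792439271789 across -5.2806144824830204e-05 z 0.07013062232875784 rot err [-4.89992679e-05 -6.60224184e-04 -9.30139739e-05] [ 0.29675684  1.01972029 -2.11199128] 0.011593802831664857
```

View pics/s_i1.png

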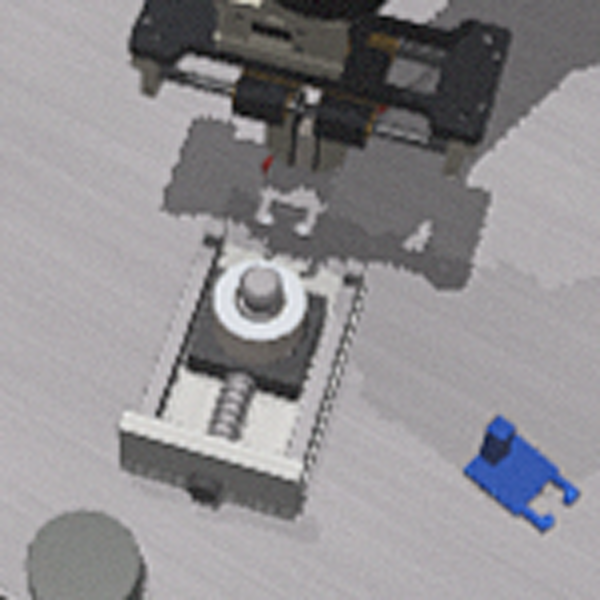

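View pics/w_i1.png

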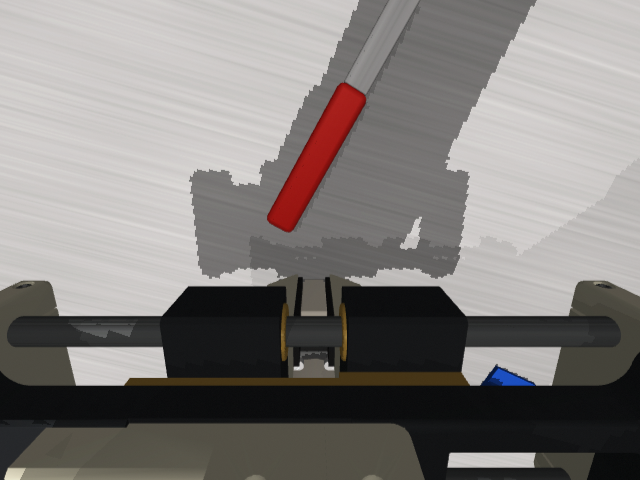

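View pics/t_i1.png

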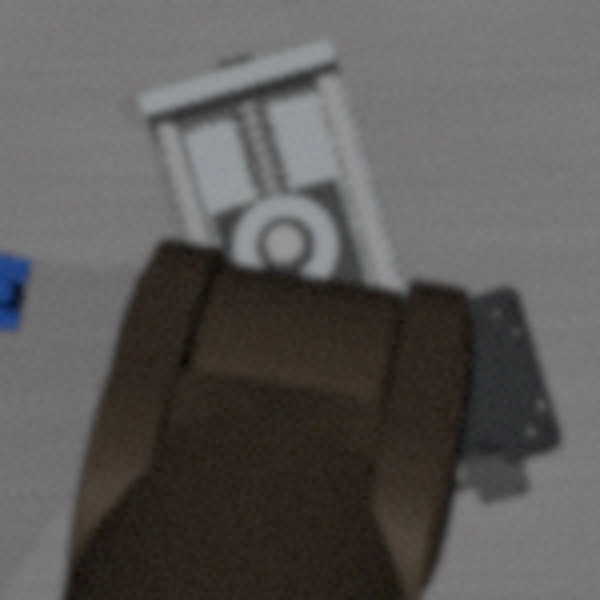

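Scene crop: the prongs are at about (266,212) and (308,228), and the axle head is at (264,283). I'll compare these with projections of the expected points.

```bash
python3 - <<'E'
from h import *
p=camera_params("scene")
yaw=np.radians(15.15); u=np.array([np.cos(yaw),np.sin(yaw),0]); v=np.array([-u[1],u[0],0]); G=np.array([0.5884,-0.0095,0])
z=lambda X:np.round((proj(p,X)-[270,190]+.5)*4,1)
o=G-0.052*u
for n,a,b,h in [("tipL",9,11,.0645),("tipR",9,-11,.0645),("plate fl",-8.5,19,.0665),("plate fr",-8.5,-19,.0665),("tab top front",-34,0,.0985)]:
    print(n,z(o+u*a/1000+v*b/1000+[0,0,h]))
print("head",z(G+[0,0,.078]),"rollertop",z(G+[0,0,.06]))
im=capture("scene"); cv2.imwrite("pics/s_i2.png",cv2.resize(im[220:265,320:365,::-1],None,fx=13,fy=13,interpolation=cv2.INTER_CUBIC))
E
```

```text
tipL [300.8 234.7]
tipR [263.  224.3]
plate fl [323.3 211.5]
plate fr [258.3 193.9]
tab top front [306.5 134.6]
head [261.1 279.9] rollertop [259.7 296.8]
```

View pics/s_i2.png

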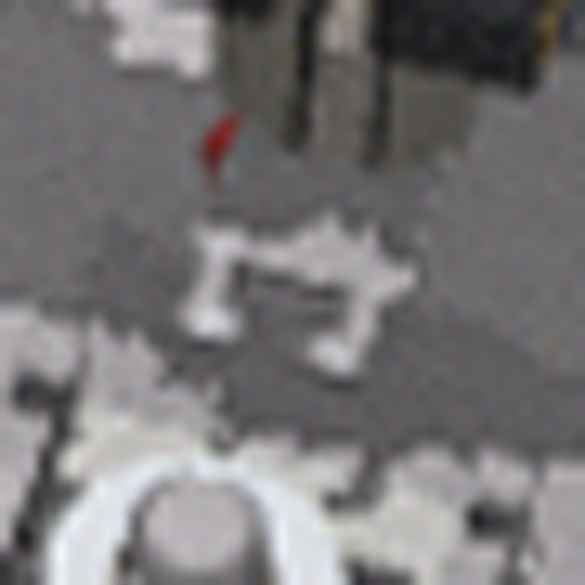

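The prongs match prediction within about 1 mm: seen at (265,222) and (303,234), predicted (263,224) and (301,235). I'll insert in small steps and log the force.

```bash
cat > ins.py <<'E'
from h import *
yaw=np.radians(15.15); u=np.array([np.cos(yaw),np.sin(yaw),0]); v=np.array([-u[1],u[0],0]); G=np.array([0.5884,-0.0095,0]); R=rotdown(yaw+np.pi/2)
zt=0.0697
f0=telemetry.get_ft_force()
def st(tag):
    T=telemetry.get_tool_pos(); d=T-G; f=telemetry.get_ft_force()-f0
    print(f"{tag} t={telemetry.get_t():.2f} along={1e3*d@u:.1f} acr={1e3*d@v:.1f} z={1e3*T[2]:.1f} F along={-f@u:.1f} acr={f@v:.1f} z={f[2]:.1f} w={1e3*telemetry.get_gripper_width():.1f}")
    return -f@u, f
g=arm.servo_line(G-0.063*u+[0,0,zt],speed=0.06,guard=6); st("app %s"%g)
E
cat > ins2.py <<'E'
exec(open("ins.py").read())
a=-0.063; peak=0; passed=False; prev=0
while a< -0.0205:
    a+=0.0025
    g=arm.servo_line(G+a*u+[0,0,zt],speed=0.025,guard=12)
    F,f=st("%.1f%s"%(a*1e3,"!" if g else ""))
    if abs(f[2])>15 or abs(f@v)>10 or F>17: print("STOP"); break
    peak=max(peak,F)
    if peak>4 and F<prev-1.5: passed=True; print("drop")
    if passed and F>prev+1 and a>-0.03 and False: break
    prev=F
    if passed: break
st("end")
E
python3 ins2.py
```

```text
app False t=27.34 along=-63.2 acr=-0.0 z=69.5 F along=0.7 acr=0.1 z=-0.0 w=11.6
-60.5 t=27.59 along=-60.5 acr=-0.0 z=69.7 F along=-0.3 acr=-0.2 z=-1.0 w=11.6
-58.0 t=27.84 along=-57.8 acr=0.0 z=69.7 F along=0.0 acr=0.7 z=-0.6 w=12.0
-55.5 t=28.09 along=-55.3 acr=0.0 z=69.7 F along=-0.0 acr=0.6 z=-0.9 w=11.8
-53.0 t=28.34 along=-52.9 acr=-0.0 z=69.7 F along=0.4 acr=0.5 z=-0.1 w=11.4
-50.5 t=28.59 along=-50.8 acr=-0.1 z=69.5 F along=1.9 acr=-0.4 z=0.2 w=11.5
-48.0 t=28.84 along=-48.5 acr=-0.0 z=69.4 F along=3.4 acr=-0.0 z=-0.3 w=11.6
-45.5 t=29.09 along=-46.2 acr=-0.0 z=69.4 F along=4.6 acr=-1.0 z=-0.4 w=11.6
-43.0 t=29.34 along=-44.1 acr=0.0 z=69.3 F along=6.1 acr=-1.4 z=-0.4 w=11.6
-40.5 t=29.59 along=-42.2 acr=0.1 z=69.1 F along=7.6 acr=-1.2 z=-1.4 w=11.4
-38.0 t=29.84 along=-40.2 acr=0.1 z=68.9 F along=7.5 acr=-1.0 z=-0.1 w=11.5
-35.5 t=30.09 along=-38.2 acr=0.1 z=68.8 F along=8.9 acr=-1.2 z=0.2 w=11.8
-33.0 t=30.34 along=-36.2 acr=0.1 z=68.6 F along=11.6 acr=-0.3 z=-1.2 w=11.8
-30.5 t=30.59 along=-30.9 acr=-0.0 z=69.4 F along=6.6 acr=-0.3 z=-1.0 w=11.5
drop
end t=30.59 along=-30.9 acr=-0.0 z=69.4 F along=6.6 acr=-0.3 z=-1.0 w=11.5
```

The force rose to 11.6 N and dropped to 6.6 N, so the tips have passed the middle. I'll push on moderately to seat the plate on the core, watching the force slope.

```bash
cat > ins3.py <<'E'
src=open("ins.py").read().split("g=arm")[0]; exec(src)
f0=f0*0+np.array([0.3,1.0,-2.1]) 
st("start")
a=-0.0305
while a< -0.0195:
    a+=0.0015
    g=arm.servo_line(G+a*u+[0,0,zt],speed=0.02,guard=10)
    F,f=st("%.1f%s"%(a*1e3,"!" if g else ""))
    if abs(f[2])>15 or abs(f@v)>10 or F>14.5: print("STOP"); break
arm.hold(0.3); st("held")
im=capture("scene"); cv2.imwrite("pics/s_i3.png",cv2.resize(im[220:320,290:390,::-1],None,fx=6,fy=6,interpolation=cv2.INTER_CUBIC))
im=capture("top"); cv2.imwrite("pics/t_i3.png",cv2.resize(im[170:270,220:320,::-1],None,fx=6,fy=6,interpolation=cv2.INTER_CUBIC))
E
python3 ins3.py
```

```text
start t=30.59 along=-30.9 acr=-0.0 z=69.4 F along=7.1 acr=-1.2 z=0.6 w=11.5
-29.0 t=30.84 along=-30.2 acr=-0.0 z=69.4 F along=7.9 acr=-2.1 z=3.5 w=11.6
-27.5 t=31.09 along=-29.0 acr=-0.0 z=69.4 F along=8.0 acr=-1.4 z=3.1 w=11.8
-26.0 t=31.34 along=-27.8 acr=-0.0 z=69.4 F along=9.5 acr=-2.2 z=4.4 w=11.8
-24.5 t=31.59 along=-26.5 acr=0.0 z=69.4 F along=10.5 acr=-1.1 z=4.3 w=11.6
-23.0 t=31.84 along=-25.2 acr=-0.0 z=69.3 F along=11.4 acr=-1.7 z=7.1 w=11.7
-21.5 t=32.09 along=-24.0 acr=-0.0 z=69.3 F along=11.9 acr=0.4 z=6.6 w=11.6
-20.0 t=32.34 along=-22.8 acr=-0.0 z=69.3 F along=13.6 acr=-1.7 z=7.7 w=11.6
-18.5 t=32.59 along=-21.5 acr=-0.1 z=69.3 F along=14.0 acr=-2.0 z=7.2 w=11.6
held t=32.89 along=-21.6 acr=-0.0 z=69.3 F along=14.1 acr=-0.9 z=8.5 w=12.0
```

View pics/s_i3.png

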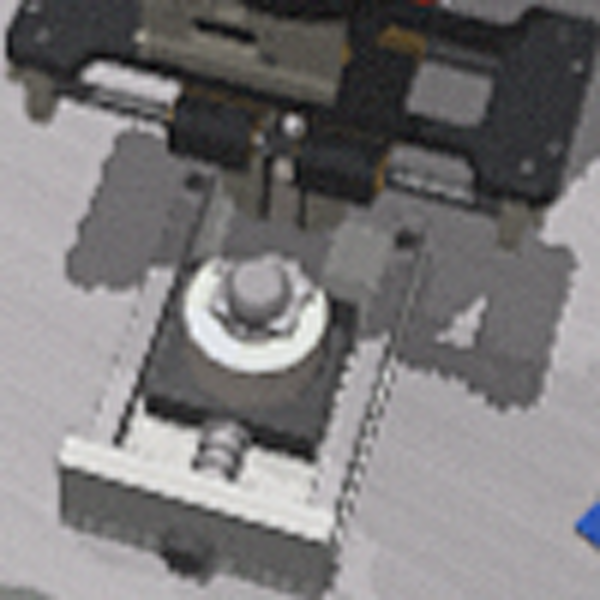

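F = 14.1 N at a hand advance implying 18.4 mm of travel, and the spring law predicts 14.0 N, so the clip is home. The scene crop shows prongs either side of the axle above the roller. I'll ease back slowly with the block, then release.

```bash
cat > ret.py <<'E'
src=open("ins.py").read().split("g=arm")[0]; exec(src)
f0=np.array([0.3,1.0,-2.1]) 
for a in np.arange(-0.0215,-0.0401,-0.003):
    g=arm.servo_line(G+a*u+[0,0,zt],speed=0.015); F,f=st("%.1f"%(a*1e3))
    if F<-2.5: arm.hold(0.3); F,f=st("wait")
    if F<0.7: break
arm.hold(0.4); st("held")
E
python3 ret.py
```

```text
-21.5 t=33.34 along=-24.1 acr=-0.0 z=69.3 F along=12.0 acr=-1.6 z=5.8 w=11.4
-24.5 t=33.69 along=-26.6 acr=-0.0 z=69.4 F along=10.5 acr=-0.6 z=5.7 w=11.6
-27.5 t=34.04 along=-29.1 acr=-0.0 z=69.4 F along=9.2 acr=-1.0 z=3.9 w=11.7
-30.5 t=34.39 along=-31.6 acr=-0.0 z=69.4 F along=7.0 acr=-1.7 z=1.1 w=11.2
-33.5 t=34.74 along=-34.0 acr=-0.0 z=69.6 F along=5.1 acr=-1.0 z=-0.5 w=12.0
-36.5 t=35.09 along=-36.4 acr=0.1 z=69.8 F along=3.8 acr=-2.0 z=1.0 w=11.8
-39.5 t=35.44 along=-39.1 acr=-0.0 z=70.0 F along=1.3 acr=-0.8 z=1.6 w=11.9
held t=35.84 along=-39.3 acr=-0.0 z=69.8 F along=1.6 acr=-2.1 z=3.8 w=11.8
```

```bash
python3 - <<'E'
from h import *
import pickle
effector.set_gripper(0.036); arm.hold(0.3)
T=telemetry.get_tool_pos(); arm.servo_line((T[0],T[1],0.15),speed=0.08)
arm.move_ptp((0.65,0.006,0.19),rotdown(np.radians(105.15))); arm.hold(0.3)
p=camera_params("wrist"); im=capture("wrist"); pickle.dump(p,open("f.pkl","wb"))
cv2.imwrite("pics/w_f.png",cv2.resize(im[80:230,235:395,::-1],None,fx=4,fy=4,interpolation=cv2.INTER_NEAREST))
im=capture("scene"); cv2.imwrite("pics/s_f.png",im[:,:,::-1])
cv2.imwrite("pics/s_fz.png",cv2.resize(im[220:320,290:390,::-1],None,fx=6,fy=6,interpolation=cv2.INTER_CUBIC))
print(telemetry.get_t())
E
```

```text
38.8333
```

View pics/w_f.png

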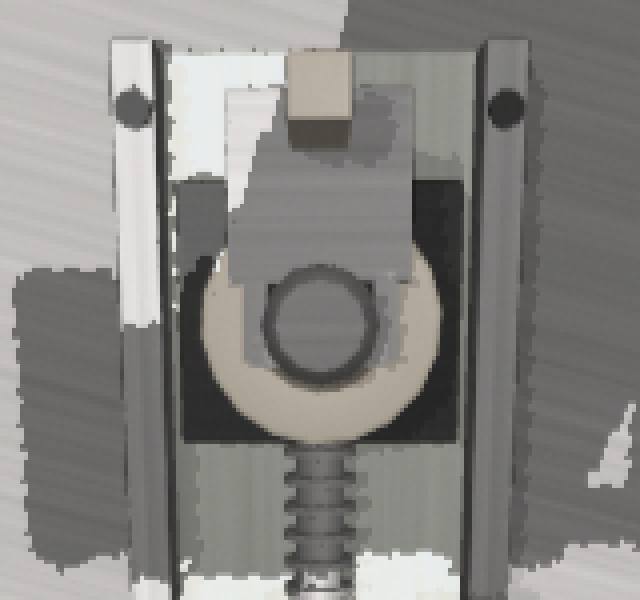

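View pics/s_fz.png

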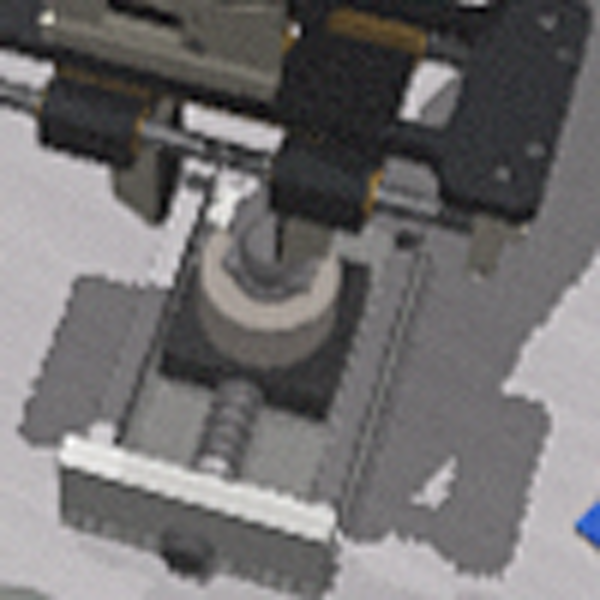

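View pics/s_f.png

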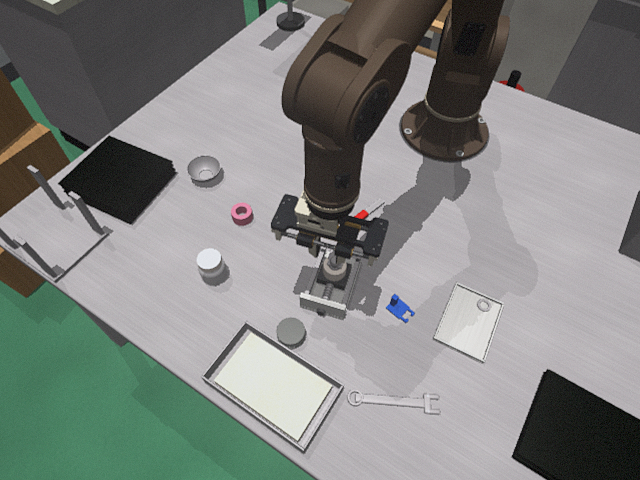

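The clip sits round the axle above the roller with its tab at the open front. Zoomed positions are tab top (321,86), plate x 228–412, axle head (321,325). I'll check it numerically before handing in.

```bash
python3 - <<'E'
from h import *
import pickle
p=pickle.load(open("f.pkl","rb")); f=lambda x,y:(x/4+235-.5,y/4+80-.5)
yaw=np.radians(15.15); u=np.array([np.cos(yaw),np.sin(yaw),0]); v=np.array([-u[1],u[0],0])
h=ray(p,*f(321,326),.078); print("axle",h, "(before .5871..-.5887,-.0095..-.0099)")
for dz in(0,.002):
  r=lambda x,y,z:((ray(p,*f(x,y),z+dz)-h)@u*1e3,(ray(p,*f(x,y),z+dz)-h)@v*1e3)
  print(dz,"tab c (want -40,0)",np.round(r(321,86,.096),1),"rear mid (-46)",np.round(r(320.5,88,.064),1),"front corners",np.round(r(230,283,.064),1),np.round(r(411,283,.064),1))
print("roller",np.round(ray(p,*f(322,325),.06),4))
b=[ray(p,*f(x,y),.03) for x,y in[(180,180),(464,180),(457,442),(184,442)]]; print("block centre",np.mean(b,0),"at rest .5884 -.0093")
d=ray(p,*f(228,88),.064)-ray(p,*f(413,88),.064); print("clip yaw",np.degrees(np.arctan2(d[1],d[0]))+90)
E
```

```text
axle [ 0.58857186 -0.00948974  0.078     ] (before .5871..-.5887,-.0095..-.0099)
0 tab c (want -40,0) [-42.3  -0.2] rear mid (-46) [-45.6  -0.1] front corners [ -8.  -18.8] [-8.  18.7]
0.002 tab c (want -40,0) [-42.1  -0.2] rear mid (-46) [-45.4  -0.1] front corners [ -8.  -18.7] [-8.  18.6]
roller [ 0.5892 -0.009   0.06  ]
block centre [ 0.58828063 -0.00924933  0.03      ] at rest .5884 -.0093
clip yaw 15.182403950778763
```

In plan the clip is home: rear edge -45.6 mm (want -46), plate front edge at -8.0 mm (the core radius), yaw 15.2°. The block is back at rest. The tab top reads 2 mm further back than nominal, which could mean a slight rear-down tilt. The time is 38.8 s, so I'll check tilt from the side with the wrist camera.

```bash
cat > side.py <<'E'
from h import *
import pickle
yaw=np.radians(15.15); u=np.array([np.cos(yaw),np.sin(yaw),0]); v=np.array([-u[1],u[0],0]); Z=np.array([0,0,1.])
O=np.array([0.5884,-0.0095,0.07])-0.02*u
for sgn in (1,-1):
  for deg in (65,55,45):
    s,c=np.sin(np.radians(deg)),np.cos(np.radians(deg)); w=sgn*v
    x=-s*w-c*Z
    y=-sgn*u; z=np.cross(x,y); R=Ro.from_matrix(np.stack([x,y,z],1)).as_rotvec()
    P=O-0.16*x+0.04*z
    q=planner.solve_ik(P,R); print(sgn,deg,np.round(P,3),np.round(z,2),None if q is None else np.round(q,2))
E
python3 side.py
```

```text
1 65 [0.527 0.142 0.101] [-0.11  0.41 -0.91] [-1.07  0.89  0.26  1.77  0.7   1.33  2.1 ]
1 55 [0.529 0.134 0.129] [-0.15  0.55 -0.82] [-1.    0.73  0.23  1.81  0.68  1.26  2.19]
1 45 [0.532 0.122 0.155] [-0.18  0.68 -0.71] [-0.9   0.59  0.19  1.84  0.63  1.2   2.3 ]
-1 65 [ 0.611 -0.171  0.101] [ 0.11 -0.41 -0.91] [ 0.46  1.15  0.21  1.06 -0.83  1.94  1.04]
-1 55 [ 0.609 -0.163  0.129] [ 0.15 -0.55 -0.82] [ 0.27  1.05  0.55  1.19 -0.94  1.93  1.17]
-1 45 [ 0.606 -0.151  0.155] [ 0.18 -0.68 -0.71] [ 0.16  0.92  0.62  1.3  -0.88  1.8   1.16]
```

```bash
cat >> side.py <<'E'
sgn,deg=1,60
s,c=np.sin(np.radians(deg)),np.cos(np.radians(deg)); w=sgn*v
x=-s*w-c*Z; y=-sgn*u; z=np.cross(x,y); R=Ro.from_matrix(np.stack([x,y,z],1)).as_rotvec()
P=O-0.16*x+0.04*z
T=telemetry.get_tool_pos(); arm.servo_line((T[0],T[1],0.24),speed=0.2)
arm.move_ptp(P+0.06*v+[0,0,0.10],R); arm.servo_line(P,speed=0.15); arm.hold(0.2)
p=camera_params("wrist"); im=capture("wrist"); pickle.dump(p,open("side.pkl","wb"))
save("w_side",im); im=capture("scene"); cv2.imwrite("pics/s_side.png",cv2.resize(im[220:320,290:390,::-1],None,fx=6,fy=6,interpolation=cv2.INTER_CUBIC)); print(telemetry.get_t())
E
python3 side.py | tail -1
```

```text
41.45
```

View pics/w_side.png

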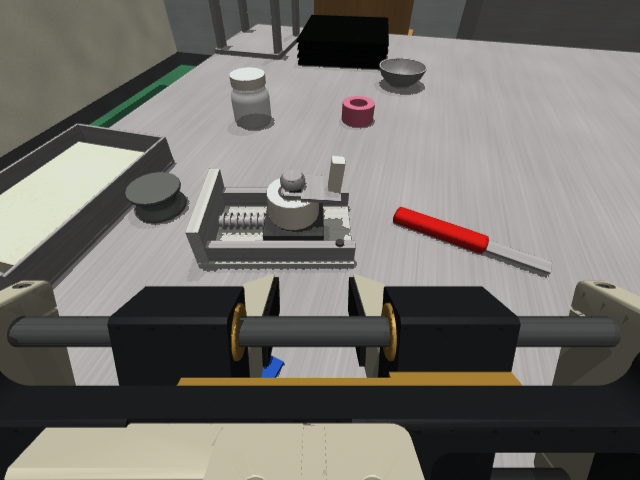

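View pics/s_side.png

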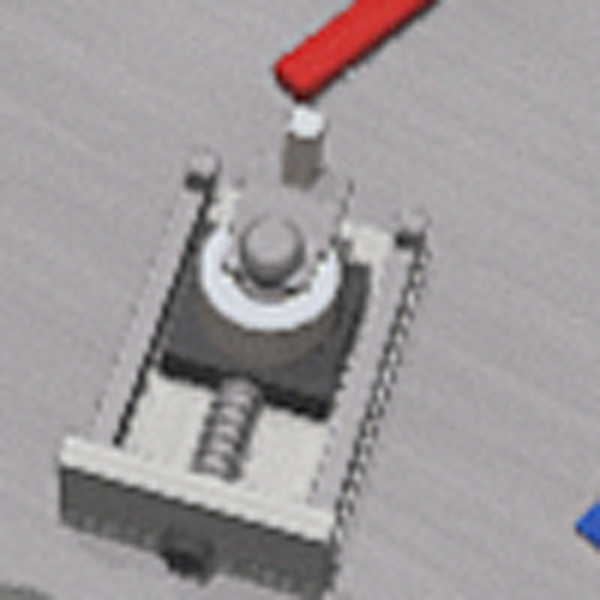

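The side view shows the clip on the axle at (293,185) with the tab at (337,173). I'll zoom in to measure tilt from its near-edge points on the vertical plane at +19 mm.

```bash
python3 - <<'E'
import cv2
a=cv2.imread("pics/w_side.png")[145:245,255:365]
cv2.imwrite("pics/zside.png",cv2.resize(a,None,fx=7,fy=6 if 0 else 7,interpolation=cv2.INTER_NEAREST)[:600])
E
```

```text
(no output)
```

View pics/zside.png

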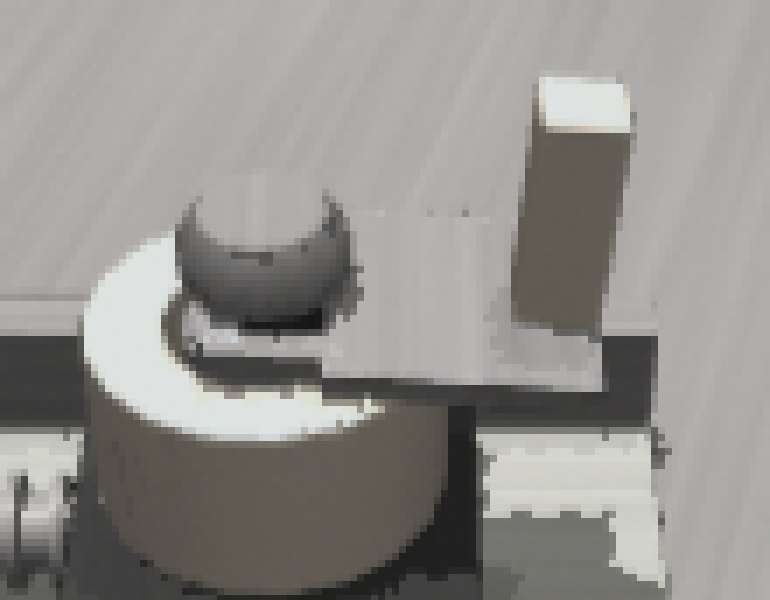

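```bash
python3 - <<'E'
from h import *
import pickle
p=pickle.load(open("side.pkl","rb")); R,t,K=p["R"],p["t"],p["mtx"]; c=-R.T@t
yaw=np.radians(15.15); u=np.array([np.cos(yaw),np.sin(yaw),0]); v=np.array([-u[1],u[0],0]); G=np.array([0.5884,-0.0095,0.06])
def pl(x,y,off):
    d=R.T@np.linalg.inv(K)@np.array([x/7+255-.5,y/7+145-.5,1]); X=c+d*((off-(c-G)@v)/(d@v))
    return np.round([(X-G)@u*1e3,(X-G)@Z*1e3],1)
Z=np.array([0,0,1.])
print("near top edge front(-8,4?)",pl(322,376,.019),"rear(-46)",pl(604,391,.019))
print("bottom front",pl(322,392,.019))
print("tab near face: top f",pl(540,130,.006),"top r",pl(632,130,.006),"bot f",pl(514,322,.006),"bot r",pl(603,333,.006))
print("block top near edge", pl(80,575,.033),"roller bottom near",pl(266,593,.026),"roller top near",pl(266,437,.026))
# rail near top edges for horizontality check: nominal z -32
print("head top centre approx(0,18)",pl(262,208,0))
E
```

```text
near top edge front(-8,4?) [-7.9  5.3] rear(-46) [-45.3   2.7]
bottom front [-7.8  2.5]
tab near face: top f [-36.1  34.7] top r [-47.7  34.7] bot f [-33.7   4.1] bot r [-46.    2.2]
block top near edge [ 25.2 -17.9] roller bottom near [  0.8 -28.2] roller top near [-0.6  0.7]
head top centre approx(0,18) [ 0.3 18.5]
```

The side view gives a rear-down tilt of 0.05–0.08 rad (limit 0.12) and an origin height of about +1.8 mm (allowed -2 to +6). Both are within limits, but the tilt might creep, so I'll wait and compare.

```bash
python3 - <<'E'
from h import *
a=cv2.imread("pics/w_side.png").astype(int)[145:245,255:365]
arm.hold(3.0)
b=capture("wrist")[:,:,::-1].astype(int)[145:245,255:365]
d=np.abs(a-b).max(2); print(telemetry.get_t(),"max diff",d.max(),"n>25",(d>25).sum())
ys,xs=np.where(d>25); print(list(zip(xs*7,ys*7))[:20])
cv2.imwrite("pics/zside2.png",cv2.resize(b.astype(np.uint8),None,fx=7,fy=7,interpolation=cv2.INTER_NEAREST)[:600])
E
```

```text
44.5 max diff 129 n>25 589
[(np.int64(595), np.int64(77)), (np.int64(602), np.int64(77)), (np.int64(532), np.int64(91)), (np.int64(623), np.int64(91)), (np.int64(532), np.int64(98)), (np.int64(623), np.int64(98)), (np.int64(532), np.int64(105)), (np.int64(539), np.int64(105)), (np.int64(623), np.int64(105)), (np.int64(525), np.int64(112)), (np.int64(532), np.int64(112)), (np.int64(539), np.int64(112)), (np.int64(623), np.int64(112)), (np.int64(630), np.int64(112)), (np.int64(525), np.int64(119)), (np.int64(539), np.int64(119)), (np.int64(630), np.int64(119)), (np.int64(525), np.int64(126)), (np.int64(539), np.int64(126)), (np.int64(546), np.int64(126))]
```

View pics/zside2.png

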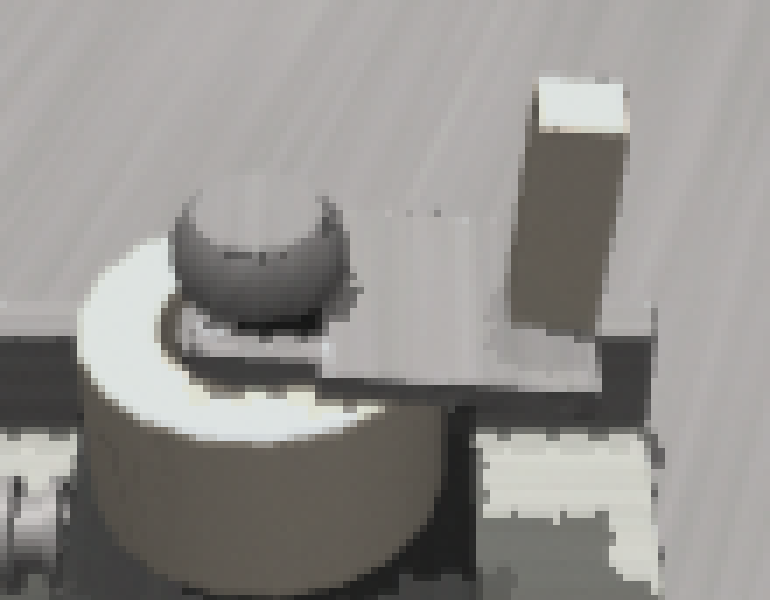

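```bash
python3 - <<'E'
from h import *
import pickle
p=pickle.load(open("side.pkl","rb")); q=camera_params("wrist")
print("cam shift mm",1e3*(-q["R"].T@q["t"]+p["R"].T@p["t"]), Ro.from_matrix(q["R"]@p["R"].T).magnitude())
E
```

```text
cam shift mm [-0.01237967 -0.56264437 -0.56160883] 0.001593902408767606
```

The second frame is shifted about 6 zoomed px because the camera moved 0.6 mm. The plate slope (15 → 12 px over 282) and tab lean (26 → 24 px) have not grown, so the clip is at rest. Nothing is touching it, so I'm handing in.

```bash
python3 - <<'E'
from rig import workorder, telemetry
print(telemetry.get_t(), telemetry.get_gripper_width()); workorder.job_done(); print(telemetry.get_t())
E
```

```text
44.5 0.03586612587701294
the job is handed in; nothing more can be done
the job is handed in; nothing more can be done
```

The white roller is on the axle and the clip is in its groove; I handed the job in at 44.5 s, and no verdict is reported.

**Roller:** it went over the axle with no side force, touched down at the expected height and was released. The wrist picture showed it concentric with the axle, within about 1 mm.

**Clip:** I gripped it by the tab and pushed it in from the front.
- The push rose to 11.6 N, dropped to 6.6 N as the tips passed the middle, and rose again to 14 N at about 18 mm of block travel. That fits the spring law for a clip fully home.
- I then eased back with the block to about 0.7 mm and released.

**Last checks by camera:**

| Check | Measured | Wanted |
|---|---|---|
| Clip rear edge behind the axle | 45.6 mm | 46 mm |
| Clip plate front edge | 8.0 mm from the axle line | 8 mm (core radius) |
| Clip origin height | about +1.8 mm | -2 to +6 mm |
| Clip yaw | 15.2°, tab to the front | 15.15° (bracket) |
| Block position | within 0.3 mm of rest | below 3 mm |

**Not quite ideal:**
- **Clip tilt:** the clip sits slightly rear-down, about 0.05–0.08 rad against the 0.12 limit. A second look 3 s later showed no growth.
- **Upward force:** up to 8.5 N acted upwards on the tool while the clip was pushed home. That is well below the 30 N limit between clip and roller.
- **Bystanders:** none looked moved in the pictures. I did not measure them individually.

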